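Find the battery unit with the loose cell

ROBOT

A 6-joint arm with a two-finger parallel gripper is mounted at the origin on a cart in front of the work surface, level with it; the furniture and walls round the work are solid. World frame = base frame: x ahead of the robot, y to its left, z up, the work surface at z = 0. Lengths are in m, angles in rad, forces in N, time in s.
With the tool pointing down it reaches from about 0.3 to 0.775 m from the base axis. Payload 14.6 kg.
Tool frame: the origin (TCP) lies between the finger pads; the fingertips stand r.tips_ahead ahead of it and the grasp point (between the pads) lies 8 mm behind it (r.tips_ahead is the distance from the TCP to the fingertips, in m); z points along the fingers, y is the line along which they close (so a half turn about z gives the same grasp; the last joint's range is limited). The gripper opens to 94 mm and grips with 3 to 60 N. Pads are 16 mm wide; open, the fingers measure 119 mm over their backs; the gripper's body (75 mm by 177 mm) begins 78 mm behind the grasp point.
Start: joints at [-1.263, 0.3, 1.521, -0, 1.321, -0.067], TCP at [0.201, -0.512, 0.196] pointing down, gripper open.
Joint ranges: [-3.03, 3.03], [-0.79, 2.21], [0.23, 2.52], [-1.04, 4.18], [0, 3.07], [-2.55, 2.55]. Speed limits (rad/s): [2.22, 2.22, 2.57, 3.14, 3.14, 3.14].

INTERFACE

Orientations are given as a rotation vector (axis times angle).
In Python, from station import r gives the robot as it stands. The module is installed in compiled form; this text tells all that it offers.
- The arm moves only by the shell command python3 -m jog 'ROWS' [FORCE]. ROWS is JSON, a list of rows, each a list of 7 numbers: the shift along the tool's x, y, z in cm, then the turn, a rotation vector about the tool's x, y, z in degrees, then the opening in per cent of the stroke, from 0 (shut) to 100 (fully open). A call has exactly 10 rows; each row is the pose to reach, as a shift and turn from the pose commanded when the call began, along the tool's axes at that moment; what a row does not reach only later rows make up. A row lasts 1/12 s, in which the tool goes at most 41.7 mm and 7.16 degrees, less where a joint would pass 70% of its speed; a pose out of reach is approached as far as the arm can. A call with a gripper value outside its range is refused whole. The fingers move at their own pace and stop on an object; FORCE is the grip in N (left out, the last holds). Time passes only in rows, so rows that repeat a pose let the fingers close, or fill a call up. It gives the time, the measured TCP pose, the force, the opening and the grip force at its end, in the units of the state.
- r.get_state(): the state, without advancing time (a new reading comes with each control period).
- r.capture(name): name is "scene" or "side" or "wrist"; returns the picture (480x640x3 uint8, blue, green, red); there is no depth.
- r.calibration(name): a dict with "vertical_fov" (degrees; the focal length in pixels is half the picture's height over the tangent of half this angle, whatever the lens; pixels are square), "cx", "cy" (the principal point, pixels), "cam_to_world" (4x4, takes a point from camera to world coordinates); the wrist camera has in their place "T_tool_cam" (4x4, takes a point from camera to tool coordinates, whose origin is the TCP and whose axes are the flange's). Camera axes: x right, y up, looking along -z (the intrinsics and any distortion apply to the point x, -y, -z); pixel columns grow to the right and rows downward; lengths in m; the calibration is good to about 2 mm. A picture is of the moment at which its call begins: read the wrist's pose just before it. calibration takes no time and is no camera call.
- r.close_job(): hands the job in; it is judged then, once.
The state is a dict: "t": time; "qpos": joint angles; "qvel": joint speeds; "joint_efforts": joint torques, N m; "tcp_pos": TCP position; "tcp_rot": TCP orientation; "wrist_force": force on the tool from outside, world axes, zero at the start; "wrist_torque": the same for the moment, N m; "width": opening from 0.0 (shut) to 1.0 (fully open); "grasp_force": force on a finger pad.
Only numpy, scipy, OpenCV 4.12 (cv2) and the standard library are available. Lean on these libraries where they do the work, as an engineer would, in place of code of your own. Each camera call takes 0.05 s, during which the arm holds its last target. There are 200 camera calls.

TASK

Three sealed battery units came back in their carrier, and in one of them the cell has broken off its mount: turn the red clamp knob a quarter turn anticlockwise, slide the retaining bar with it to the right as far as it goes, then lift units out and shake them lengthwise or rock them end to end until you find the one that rattles, putting those that do not back into their own nests. Finish while still holding the rattling unit, presented high and still ahead of the carrier, beyond its far edge, and tipped about 30 degrees with its cable-gland end up so that the loose cell stays at the other end, away from the wiring. Leave the mug where it stands.

Things in the scene. Friction and masses are not known exactly. Their poses are not given: they have to be found in the camera images.
- rack: aluminium carrier plate, fixed to the table, 124 x 319 mm, its top 10 mm above the table. Origin on the table under the middle unit's centre; x points away from the robot across the carrier (its far edge lies at x = 50 mm), y to the left along the row of units, z up
- knob_grip (a point): point on the axis of the red wing knob where to grip it, 47 mm above the table. The wing is 36 mm long, 10 mm thick and 24 mm high (33 to 57 mm above the table); at knob angle 0 it lies across the bar (along this point's x, as seen in its orientation), so the fingers close along its y. The bar below it is 14 mm wide, top 25 mm above the table; the nearest unit's side is 34 mm to the left
- clamp_knob (a joint): angle of the wing knob, rad: 0 = locked, growing anticlockwise seen from above to its stop at 1.5 (a quarter turn). Turns with light friction (about 0.06 N m) and stays. Under about 0.35 the dog below it stands against a fixed catch and blocks the bar
- lock_bar (a joint): travel of the retaining bar, m: 0 = its three tabs (24 mm wide) lie over the near 10 mm of the units' tops and hold them down; it slides to the right (-y of the carrier), carrying the knob, to its stop at 0.042 where the tabs stand over the gaps. About 2 N of friction, stays where it is left. The tabs' tops are 57 mm above the table
- loose_cell (a joint): how far the loose cell has slid in whichever unit holds it, m: 0 = at the gland end, 0.034 = at the opposite end, where it lies at the start. About 0.24 kg; it stays put in a level unit at rest, runs when that unit is tipped by 6 degrees or more or shaken lengthwise, and knocks at the ends of its travel. It does not tell which unit it is in
- screen_edge (a point): near upper corner of the open laptop's screen, 262 mm above the table: the screen runs from here away from the robot (along +x, 380 mm) and leans, its foot 60 mm to the right of this point; the flat keyboard half (under 30 mm high) lies to the right of the foot, from x = 0.59 on, down to y = -0.24. Keep the hand and unit off the screen: present the unit to one side of it or above it
- mug: white mug, 83 mm wide and 93 mm high, to be left alone; origin under its middle
- unit_left_c (a point): the unit that starts in the left nest: sealed rigid grey box, dark lid, blue panel, 90 (its x) x 44 (its y) x 42 mm high, about 0.47 kg; a black cable gland sticks 10 mm out of its +x end, the far one. Point at its centre, half-way up. The three look alike and weigh much the same; in one, not always the same, a cell slides lengthwise. Grasp across y near the middle: the slid tabs stand beside its near end
- unit_middle_c (a point): the unit that starts in the middle nest: alike (see unit_left_c); its centre, x along it to the gland
- unit_right_c (a point): the unit that starts in the right nest: alike (see unit_left_c); its centre, x along it to the gland
- nest_left (a point): rest position of the centre of the left unit in its nest (fixed to the carrier). The nest floor is 21 mm below this point; lips 5 mm high stand round the ends and the corners with 2.5 mm play, none beside the middle 50 mm of the long sides. The neighbouring unit stands 84 mm away, centre to centre (40 mm clear)
- nest_middle (a point): rest position of the centre of the middle unit in its nest (fixed to the carrier). The nest floor is 21 mm below this point; lips 5 mm high stand round the ends and the corners with 2.5 mm play, none beside the middle 50 mm of the long sides. The neighbouring unit stands 84 mm away, centre to centre (40 mm clear)
- nest_right (a point): rest position of the centre of the right unit in its nest (fixed to the carrier). The nest floor is 21 mm below this point; lips 5 mm high stand round the ends and the corners with 2.5 mm play, none beside the middle 50 mm of the long sides. The neighbouring unit stands 84 mm away, centre to centre (40 mm clear)
Not all that is in view belongs to the job. What is shaped like the part that bears unit_right_c but purple or turquoise is not meant.

How it is judged:
By the outcome, as a careful person would: the job done as asked, in the order asked, and still so for the second after the job is handed in, while the arm keeps its last pose, push and grip.
It also fails if it takes over 72 s, if anything falls off the work surface, if the arm or the gripper's body presses on something with over 40 N, if the wrist force passes 120 N, or if a joint passes its speed limit or range.

## Working session

There is one attempt and no reset: what is moved stays moved. The work goes in short steps, Python scripts to look and compute and a shell command to move; the robot and the scene stay as the last step left them, time stands still between calls to the robot, and variables do not carry over. Pictures are saved under pics/ and viewed, at most 10 in all, crops included, and the job is handed in when it is done.

```bash
mkdir -p pics; ls; cat > h.py <<'E'
import numpy as np,cv2
from station import r
from scipy.spatial.transform import Rotation as R
def cal(n):
    c=r.calibration(n); f=240/np.tan(np.radians(c['vertical_fov'])/2); return c,f
def camT(n,st=None):
    c,f=cal(n)
    if 'cam_to_world' in c: return np.array(c['cam_to_world'])
    st=st or r.get_state(); T=np.eye(4);T[:3,:3]=R.from_rotvec(st['tcp_rot']).as_matrix();T[:3,3]=st['tcp_pos']
    return T@np.array(c['T_tool_cam'])
def ray(T,n,u,v):
    c,f=cal(n); d=np.array([(u-c['cx'])/f,-(v-c['cy'])/f,-1]); return T[:3,3],T[:3,:3]@d
def onz(T,n,u,v,z):
    o,d=ray(T,n,u,v); return o+d*(z-o[2])/d[2]
def proj(T,n,p):
    c,f=cal(n); q=np.linalg.inv(T)@np.append(p,1); return c['cx']+f*q[0]/-q[2], c['cy']-f*q[1]/-q[2]
E
python3 - <<'E'
from h import *
s=r.get_state();print(s, r.tips_ahead)
for n in('scene','side','wrist'):
    print(r.calibration(n))
for n in('scene','side'):
    cv2.imwrite(f'pics/{n}0.png',r.capture(n))
E
```

```text
pics
{'t': 0.0, 'qpos': array([-1.26261140e+00,  3.00453516e-01,  1.52160974e+00,  9.44257550e-07,
        1.32071081e+00, -6.66037132e-02]), 'qvel': array([ 0.00020557,  0.00124719, -0.00013951, -0.00141979, -0.00123379,
       -0.0002382 ]), 'joint_efforts': array([ 8.55446451e-04, -5.31803226e+01, -3.52739596e+01,  7.08506349e-02,
        2.42993556e-02, -1.26439249e-04]), 'tcp_pos': array([ 0.2012496 , -0.5115479 ,  0.19578386]), 'tcp_rot': array([-3.08544049e+00, -5.85058163e-01,  2.22104553e-04]), 'wrist_force': array([ 0.4734304 , -1.06426777,  0.26696528]), 'wrist_torque': array([-0.00762609, -0.00842322,  0.01761234]), 'grasp_force': 0.0, 'width': 0.9992430397676019} 0.011
{'vertical_fov': 47.42599052626885, 'cx': 319.9220158733048, 'cy': 250.55515959661915, 'cam_to_world': array([[-0.65425993,  0.27659781, -0.70387328, -0.3608034 ],
       [-0.75599386, -0.26433912,  0.59883062,  0.76120638],
       [-0.02042601,  0.92391476,  0.38205274,  0.6980286 ],
       [ 0.        ,  0.        ,  0.        ,  1.        ]])}
{'vertical_fov': 51.05829534190997, 'cx': 322.7581921327649, 'cy': 239.74649781520858, 'cam_to_world': array([[-0.99432908,  0.05394319, -0.09165045,  0.50342162],
       [-0.10564595, -0.40224912,  0.90941442,  1.09127238],
       [ 0.01219041,  0.9139397 ,  0.40566687,  0.69924511],
       [ 0.        ,  0.        ,  0.        ,  1.        ]])}
{'vertical_fov': 58.83104718526087, 'cx': 319.30498093752976, 'cy': 243.62351705708826, 'T_tool_cam': array([[-1.22978222e-04,  9.64177549e-01,  2.65257684e-01,
         7.66686072e-02],
       [ 9.99999992e-01,  1.13818514e-04,  4.99022878e-05,
        -1.32865190e-03],
       [ 1.79234300e-05,  2.65257688e-01, -9.64177556e-01,
        -1.88518800e-01],
       [ 0.00000000e+00,  0.00000000e+00,  0.00000000e+00,
         1.00000000e+00]])}
```

View pics/scene0.png

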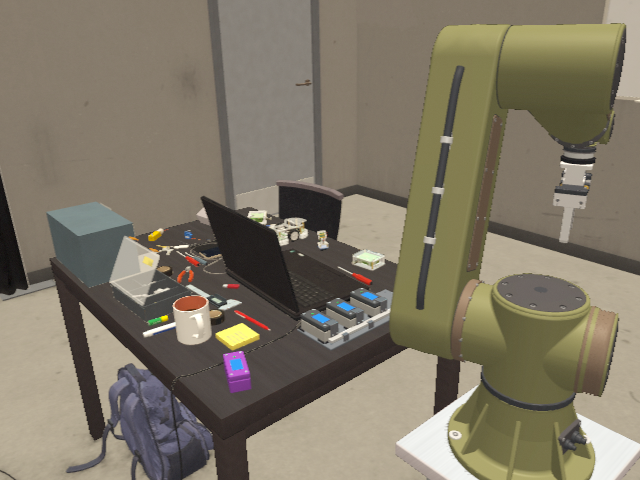

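View pics/side0.png

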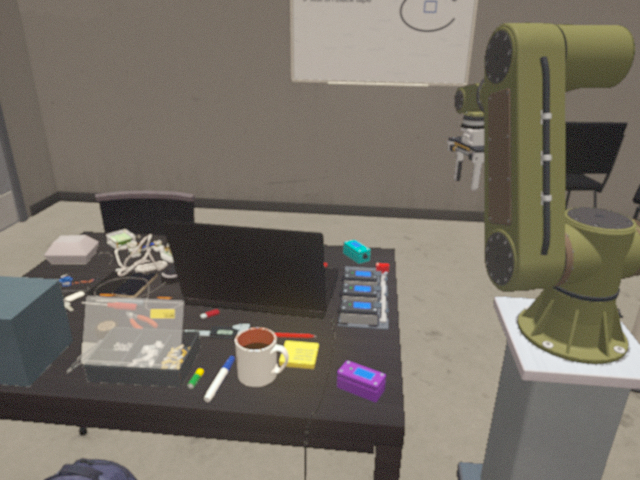

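The scene view shows the carrier with three blue-panelled units, and the laptop screen beyond it. In the side view the units are at (361,306), (361,289) and (361,273), the red knob is at (383,267), the near screen corner is at (324,233), and the mug is at (257,358).

```bash
python3 - <<'E'
from h import *
T=camT('side')
for k,u,v,z in [('L',361,305,.052),('M',361,288,.052),('R',361,272,.052),('knob',383,265,.057),('screen',324,233,.262),('screenfar',172,223,.262),('mug',257,338,.093),('platefarL',340,327,.01),('platenearL',387,327,.01)]:
    print(k,onz(T,'side',u,v,z).round(3))
T=camT('scene')
for k,u,v,z in [('L',320,319,.052),('M',345,307,.052),('R',369,296,.052),('screen',205,198,.262),('mug',192,305,.093)]:
    print(k,onz(T,'scene',u,v,z).round(3))
E
```

```text
L [0.515 0.021 0.052]
M [ 0.518 -0.064  0.052]
R [ 0.521 -0.154  0.052]
knob [ 0.46  -0.195  0.057]
screen [0.603 0.074 0.262]
screenfar [0.956 0.063 0.262]
mug [0.722 0.246 0.093]
platefarL [0.562 0.061 0.01 ]
platenearL [0.449 0.047 0.01 ]
L [0.508 0.027 0.052]
M [ 0.511 -0.057  0.052]
R [ 0.511 -0.143  0.052]
screen [0.949 0.059 0.262]
mug [0.709 0.251 0.093]
```

```bash
python3 -m jog '[[4,-3,0,0,0,0,100],[8,-6,0,0,0,0,100],[11,-8,0,0,0,0,100],[14,-10,0,0,0,0,100],[17,-12,0,0,0,0,100],[20.7,-14.5,-1,0,0,0,100],[24,-17,-1,0,0,0,100],[27,-19,-1,0,0,0,100],[30,-21,-1,0,0,0,100],[33,-23.1,-2,0,0,0,100]]'; python3 -m jog '[[2,-1.5,0,0,0,4,80],[4,-3,0,0,0,8,60],[6,-4.5,0,0,0,14,40],[8,-5.8,0,0,0,19.5,35],[8,-5.8,0,0,0,19.5,35],[8,-5.8,0,0,0,19.5,35],[8,-5.8,0,0,0,19.5,35],[8,-5.8,0,0,0,19.5,35],[8,-5.8,0,0,0,19.5,35],[8,-5.8,0,0,0,19.5,35]]'
python3 - <<'E'
from h import *
s=r.get_state();print(s['tcp_pos'],s['tcp_rot'],s['qpos'])
cv2.imwrite('pics/w1.png',r.capture('wrist'))
E
```

```text
t: 0.93
tcp_pos: [0.4239, -0.1739, 0.2151]
tcp_rot: [-3.085, -0.585, 0.003]
wrist_force: [0.8, -0.5, -0.7]
width: 1.001
grasp_force: 0.0
t: 1.77
tcp_pos: [0.4768, -0.0934, 0.2164]
tcp_rot: [3.141, 0.054, 0.0]
wrist_force: [-0.4, -0.0, 0.4]
width: 0.36
grasp_force: 0.0
[ 0.47679977 -0.09335815  0.21639453] [3.14107362e+00 5.35811854e-02 5.19834605e-05] [-2.68729132e-01  1.39952301e-01  1.66854648e+00 -5.16760256e-05
  1.33304462e+00  1.26796619e+00]
```

View pics/w1.png

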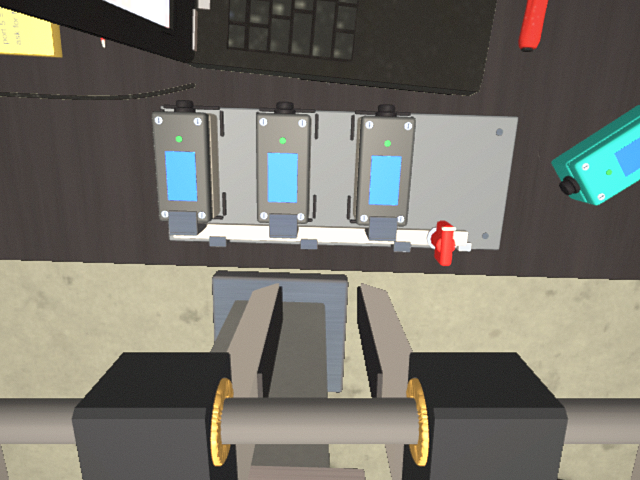

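The wrist view shows the unit lids centred at about (181,167), (284,169) and (388,172). The wing knob runs from (437,228) to (445,262). The carrier's corners are at about (517,117) and (498,248).

```bash
python3 - <<'E'
from h import *
T=camT('wrist')
for k,u,v,z in [('L',181,167,.052),('M',284,169.5,.052),('R',388,172,.052),('cornerFR',517,117,.01),('cornerNR',498,248,.01),('LlF',153,113,.052),('LrF',208,112,.052),('RlF',359,118,.052),('RrF',413,118,.052)]:
    print(k,onz(T,'wrist',u,v,z).round(4))
im=cv2.imread('pics/w1.png'); c=cv2.resize(im[190:280,380:500],None,fx=5,fy=5,interpolation=cv2.INTER_CUBIC)
cv2.imwrite('pics/c1.png',c)
E
```

```text
L [0.5173 0.0226 0.052 ]
M [ 0.5181 -0.0618  0.052 ]
R [ 0.519  -0.1472  0.052 ]
cornerFR [ 0.5672 -0.2651  0.01  ]
cornerNR [ 0.446  -0.2658  0.01  ]
LlF [0.5589 0.0426 0.052 ]
LrF [ 0.5612 -0.001   0.052 ]
RlF [ 0.5607 -0.1209  0.052 ]
RrF [ 0.5622 -0.1638  0.052 ]
```

View pics/c1.png

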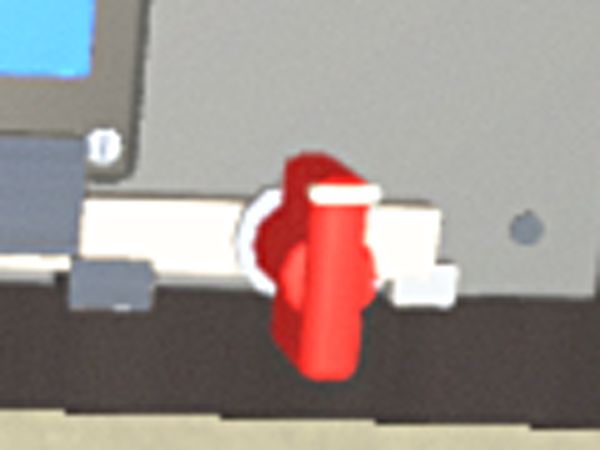

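The knob wing's top runs from (449,228) to (446,264) in the full picture.

```bash
python3 - <<'E'
from h import *
T=camT('wrist')
a=onz(T,'wrist',449,228,.057);b=onz(T,'wrist',446.2,264.3,.057);print(a,b,(a+b)/2,np.linalg.norm(a-b))
s=r.get_state();p=(a+b)/2;p[2]=.039
Rm=R.from_rotvec(s['tcp_rot']).as_matrix()
print('tool shift cm',100*Rm.T@(p-s['tcp_pos']),'toolx',Rm[:,0])
E
```

```text
[ 0.47470691 -0.20117176  0.057     ] [ 0.44270331 -0.20244027  0.057     ] [ 0.45870511 -0.20180602  0.057     ] 0.03202872638785118
tool shift cm [-2.19113107 10.78451799 17.74534186] toolx [9.99418944e-01 3.40843936e-02 1.69421226e-04]
```

```bash
python3 -m jog '[[-0.8,3.6,0,0,0,1,30],[-1.5,7.2,0,0,0,1,30],[-2.2,10.8,1,0,0,1,30],[-2.2,10.8,4,0,0,1,30],[-2.2,10.8,7.5,0,0,1,30],[-2.2,10.8,11,0,0,1,30],[-2.2,10.8,14,0,0,1,30],[-2.2,10.8,16,0,0,1,30],[-2.2,10.8,17.3,0,0,1,30],[-2.2,10.8,17.3,0,0,1,30]]' && python3 -m jog '[[0,0,0,0,0,0,30],[0,0,0,0,0,0,5],[0,0,0,0,0,0,5],[0,0,0,0,0,0,5],[0,0,0,0,0,0,5],[0,0,0,0,0,0,5],[0,0,0,0,0,0,5],[0,0,0,0,0,0,5],[0,0,0,0,0,0,5],[0,0,0,0,0,0,5]]' 25
```

```text
t: 2.65
tcp_pos: [0.4573, -0.201, 0.0408]
tcp_rot: [-3.139, -0.026, 0.006]
wrist_force: [0.5, 0.2, 0.2]
width: 0.3
grasp_force: 0.0
t: 3.48
tcp_pos: [0.4593, -0.2021, 0.0442]
tcp_rot: [3.14, 0.027, 0.002]
wrist_force: [-0.7, -5.2, 6.2]
width: 0.097
grasp_force: 25.0
```

```bash
python3 -m jog '[[0,0,0,0,0,-6,5],[0,0,0,0,0,-12,5],[0,0,0,0,0,-18,5],[0,0,0,0,0,-24,5],[0,0,0,0,0,-30,5],[0,0,0,0,0,-36,5],[0,0,0,0,0,-42,5],[0,0,0,0,0,-48,5],[0,0,0,0,0,-54,5],[0,0,0,0,0,-60,5]]' && python3 -m jog '[[0,0,0,0,0,-6,5],[0,0,0,0,0,-12,5],[0,0,0,0,0,-18,5],[0,0,0,0,0,-22,5],[0,0,0,0,0,-25,5],[0,0,0,0,0,-27,5],[0,0,0,0,0,-27,5],[0,0,0,0,0,-27,5],[0,0,0,0,0,-27,5],[0,0,0,0,0,-27,5]]'; python3 - <<'E'
from h import *
s=r.get_state();print(s['qpos'],s['wrist_force'],s['wrist_torque'],s['width']);M=R.from_rotvec(s['tcp_rot']).as_matrix();print(M.round(3))
print(100*M.T@np.array([.042*np.sin(np.radians(.9)),-.042,0]))
E
```

```text
t: 4.32
tcp_pos: [0.4595, -0.2023, 0.0442]
tcp_rot: [2.701, 1.599, 0.001]
wrist_force: [-0.3, -6.2, 5.1]
width: 0.101
grasp_force: 25.1
t: 5.15
tcp_pos: [0.4596, -0.2023, 0.0443]
tcp_rot: [2.259, 2.179, 0.001]
wrist_force: [0.8, -6.5, 4.5]
width: 0.101
grasp_force: 25.2
[-4.87355299e-01  3.80798420e-01  1.80333340e+00 -6.03392590e-04
  9.54557632e-01 -4.51348578e-01] [ 0.83099936 -6.50888453  4.52152381] [-1.2842372  -0.27782495 -0.15688711] 0.10072954984735506
[[ 0.036  0.999  0.002]
 [ 0.999 -0.036 -0.002]
 [-0.002  0.002 -1.   ]]
[-4.19497153  0.21565435  0.00769158]
```

```bash
python3 -m jog '[[-0.5,0.05,0,0,0,0,5],[-1,0.05,0,0,0,0,5],[-1.5,0.1,0,0,0,0,5],[-2,0.1,0,0,0,0,5],[-2.5,0.15,0,0,0,0,5],[-3,0.15,0,0,0,0,5],[-3.5,0.15,0,0,0,0,5],[-4,0.2,0,0,0,0,5],[-4.4,0.2,0,0,0,0,5],[-4.5,0.2,0,0,0,0,5]]' && python3 -m jog '[[0,0,0,0,0,0,5],[0,0,0,0,0,0,5],[0,0,0,0,0,0,5],[0,0,0,0,0,0,30],[0,0,0,0,0,0,30],[0,0,0,0,0,0,30],[0,0,-3,0,0,0,30],[0,0,-6,0,0,0,30],[0,0,-9,0,0,0,30],[0,0,-12,0,0,0,30]]'; python3 - <<'E'
from h import *
print(r.get_state()['qpos'])
cv2.imwrite('pics/s2.png',cv2.resize(r.capture('side')[230:340,310:410],None,fx=5,fy=5,interpolation=cv2.INTER_CUBIC))
E
```

```text
t: 5.98
tcp_pos: [0.4598, -0.2457, 0.044]
tcp_rot: [-2.261, -2.18, -0.004]
wrist_force: [2.1, 14.0, 12.1]
width: 0.097
grasp_force: 25.2
t: 6.82
tcp_pos: [0.4589, -0.2464, 0.1645]
tcp_rot: [-2.26, -2.181, 0.0]
wrist_force: [-0.4, 0.0, -0.4]
width: 0.298
grasp_force: 0.0
[-5.63118407e-01  2.64393830e-01  1.64293944e+00  3.83182844e-05
  1.23494636e+00 -5.27592468e-01]
```

```bash
python3 -m jog '[[1,0.5,0,0,0,6.5,64],[3,1.5,0,0,0,13,64],[5,2.5,0,0,0,19.5,64],[7,3.5,0,0,0,26,64],[9,4.5,0,0,0,32.5,64],[10.2,5.4,0,0,0,39,64],[10.2,5.4,0,0,0,45.5,64],[10.2,5.4,0,0,0,52,64],[10.2,5.4,0,0,0,58.5,64],[10.2,5.4,0,0,0,65,64]]' && python3 -m jog '[[0,0,0,0,0,6,64],[0,0,0,0,0,12,64],[0,0,0,0,0,18,64],[0,0,0,0,0,22,64],[0,0,0,0,0,22,64],[0,0,0,0,0,22,64],[0,0,0,0,0,22,64],[0,0,0,0,0,22,64],[0,0,0,0,0,22,64],[0,0,0,0,0,22,64]]'; python3 - <<'E'
from h import *
s=r.get_state();print(s['qpos']);M=R.from_rotvec(s['tcp_rot']).as_matrix();print(M.round(3))
cv2.imwrite('pics/w2.png',r.capture('wrist'))
E
```

```text
t: 7.7
tcp_pos: [0.5167, -0.1464, 0.1629]
tcp_rot: [-3.08, -0.617, 0.001]
wrist_force: [-0.3, -0.2, 0.4]
width: 0.643
grasp_force: 0.0
t: 8.53
tcp_pos: [0.5168, -0.1465, 0.1633]
tcp_rot: [-3.141, -0.028, 0.0]
wrist_force: [0.4, -0.3, -0.4]
width: 0.641
grasp_force: 0.0
[-3.44403098e-01  3.00713603e-01  1.59918509e+00  3.10661475e-05
  1.24176868e+00  1.20865447e+00]
[[ 1.     0.018 -0.   ]
 [ 0.018 -1.     0.   ]
 [-0.    -0.    -1.   ]]
```

View pics/w2.png

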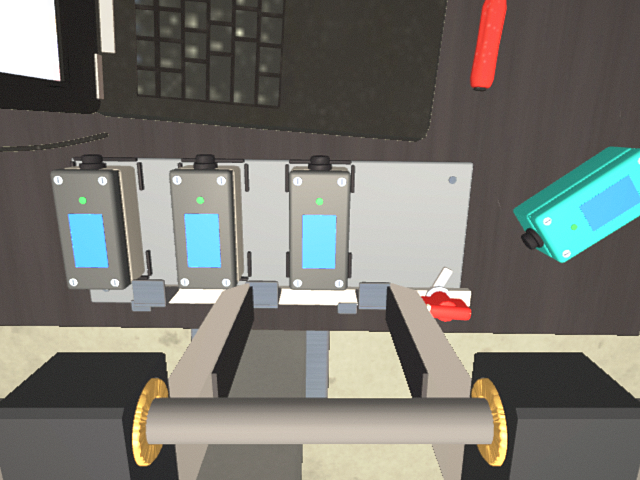

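The bar has slid right, the tabs stand in the gaps and the wing lies along the bar. The right unit's lid screws are centred at (319.5,233), and it lies in line with the tool.

```bash
python3 - <<'E'
from h import *
T=camT('wrist'); s=r.get_state()
for u,v in [(319.5,233),(204,234),(319.5,172),(319.5,290),(298,182),(340,284)]: print(onz(T,'wrist',u,v,.052).round(4))
T=s
E
python3 -m jog '[[0,0,3,0,0,0,64],[0,0,6,0,0,0,64],[0,0,9,0,0,0,64],[0,0,11,0,0,0,64],[0,0,12.5,0,0,0,64],[0,0,13.4,0,0,0,64],[0,0,13.4,0,0,0,64],[0,0,13.4,0,0,0,64],[0,0,13.4,0,0,0,64],[0,0,13.4,0,0,0,64]]'
```

```text
[ 0.5185 -0.1455  0.052 ]
[ 0.5163 -0.0617  0.052 ]
[ 0.5624 -0.1447  0.052 ]
[ 0.4743 -0.1463  0.052 ]
[ 0.5552 -0.1298  0.052 ]
[ 0.4794 -0.1616  0.052 ]
t: 9.42
tcp_pos: [0.5174, -0.1467, 0.0305]
tcp_rot: [3.141, 0.027, 0.003]
wrist_force: [-0.1, 0.4, -0.5]
width: 0.636
grasp_force: 0.0
```

```bash
cat > q.py <<'E'
from h import *
s=r.get_state();M=R.from_rotvec(s['tcp_rot']).as_matrix();print('F',s['wrist_force'].round(2),'T',s['wrist_torque'].round(3),'w',round(s['width']*94,1),'pitch',np.degrees(np.arcsin(M[2,0])).round(1))
E
python3 -m jog '[[0,0,0,0,0,0,40],[0,0,0,0,0,0,40],[0,0,0,0,0,0,40],[0,0,0,0,0,0,40],[0,0,0,0,0,0,40],[0,0,-2,0,0,0,40],[0,0,-5,0,0,0,40],[0,0,-8,0,0,0,40],[0,0,-11,0,0,0,40],[0,0,-12,0,0,0,40]]' 45 && python3 -m jog '[[0,0,0,0,0,0,40],[0,0,0,0,0,0,40],[0,0,0,0,0,0,40],[0,0,0,0,0,0,40],[0,0,0,0,0,0,40],[0,0,0,0,0,0,40],[0,0,0,0,0,0,40],[0,0,0,0,0,0,40],[0,0,0,0,0,0,40],[0,0,0,0,0,0,40]]' && python3 q.py && python3 -m jog '[[0,0,0,0,-6,0,40],[0,0,0,0,-12,0,40],[0,0,0,0,-18,0,40],[0,0,0,0,-18,0,40],[0,0,0,0,-18,0,40],[0,0,0,0,-18,0,40],[0,0,0,0,-12,0,40],[0,0,0,0,-6,0,40],[0,0,0,0,0,0,40],[0,0,0,0,0,0,40]]' && python3 -m jog '[[0,0,0,0,0,0,40],[0,0,0,0,0,0,40],[0,0,0,0,0,0,40],[0,0,0,0,0,0,40],[0,0,0,0,0,0,40],[0,0,0,0,0,0,40],[0,0,0,0,0,0,40],[0,0,0,0,0,0,40],[0,0,0,0,0,0,40],[0,0,0,0,0,0,40]]' && python3 q.py
```

```text
t: 10.25
tcp_pos: [0.5178, -0.1469, 0.153]
tcp_rot: [3.14, 0.027, 0.007]
wrist_force: [0.1, 0.0, -2.8]
width: 0.463
grasp_force: 45.0
t: 11.08
tcp_pos: [0.5168, -0.1465, 0.1493]
tcp_rot: [-3.141, -0.027, -0.0]
wrist_force: [0.4, -0.1, -5.0]
width: 0.465
grasp_force: 45.0
F [ 0.41 -0.15 -4.96] T [ 0.04   0.022 -0.017] w 43.7 pitch 0.0
t: 11.92
tcp_pos: [0.5151, -0.1466, 0.1507]
tcp_rot: [3.141, 0.025, 0.013]
wrist_force: [-1.0, 0.2, -5.1]
width: 0.462
grasp_force: 45.0
t: 12.75
tcp_pos: [0.5168, -0.1465, 0.1493]
tcp_rot: [-3.141, -0.027, 0.0]
wrist_force: [0.4, -0.0, -3.8]
width: 0.463
grasp_force: 45.0
F [ 0.4  -0.   -3.81] T [ 0.065  0.042 -0.045] w 43.5 pitch -0.0
```

```bash
cat > q.py <<'E'
from h import *
a=[]
for i in range(8):
    r.capture('side'); s=r.get_state(); a.append(np.r_[s['wrist_force'],s['wrist_torque']])
a=np.array(a);print('mean',a.mean(0).round(3),'std',a.std(0).round(3),'w',round(s['width']*94,1),s['t'])
E
python3 q.py
python3 -m jog '[[0,0,0,0,6,0,40],[0,0,0,0,12,0,40],[0,0,0,0,18,0,40],[0,0,0,0,18,0,40],[0,0,0,0,18,0,40],[0,0,0,0,18,0,40],[0,0,0,0,12,0,40],[0,0,0,0,6,0,40],[0,0,0,0,0,0,40],[0,0,0,0,0,0,40]]' && python3 -m jog '[[0,0,0,0,0,0,40],[0,0,0,0,0,0,40],[0,0,0,0,0,0,40],[0,0,0,0,0,0,40],[0,0,0,0,0,0,40],[0,0,0,0,0,0,40],[0,0,0,0,0,0,40],[0,0,0,0,0,0,40],[0,0,0,0,0,0,40],[0,0,0,0,0,0,40]]' && python3 q.py
```

```text
mean [ 1.540e-01  2.680e-01 -4.373e+00  3.100e-02  4.900e-02  2.000e-03] std [0.689 0.31  0.652 0.033 0.03  0.019] w 43.7 13.15
t: 13.98
tcp_pos: [0.5188, -0.1465, 0.1493]
tcp_rot: [3.14, 0.028, -0.01]
wrist_force: [-0.1, 0.3, -4.3]
width: 0.461
grasp_force: 45.0
t: 14.82
tcp_pos: [0.5168, -0.1465, 0.1494]
tcp_rot: [-3.141, -0.027, -0.0]
wrist_force: [0.0, 0.7, -4.8]
width: 0.462
grasp_force: 45.0
mean [ 1.440e-01  9.000e-03 -4.562e+00  1.600e-02 -4.000e-03  2.200e-02] std [0.239 0.493 0.572 0.023 0.025 0.02 ] w 43.7 15.2167
```

```bash
sed -i 's/range(8)/range(20)/' q.py
python3 -m jog '[[0,0,0,0,-7,0,40],[0,0,0,0,-14,0,40],[0,0,0,0,-21,0,40],[0,0,0,0,-21,0,40],[0,0,0,0,-21,0,40],[0,0,0,0,-21,0,40],[0,0,0,0,-14,0,40],[0,0,0,0,-7,0,40],[0,0,0,0,0,0,40],[0,0,0,0,0,0,40]]' && python3 q.py && python3 -m jog '[[0,0,0,0,7,0,40],[0,0,0,0,14,0,40],[0,0,0,0,21,0,40],[0,0,0,0,21,0,40],[0,0,0,0,21,0,40],[0,0,0,0,21,0,40],[0,0,0,0,14,0,40],[0,0,0,0,7,0,40],[0,0,0,0,0,0,40],[0,0,0,0,0,0,40]]'  && python3 q.py
```

```text
t: 16.05
tcp_pos: [0.5147, -0.1466, 0.1508]
tcp_rot: [3.14, 0.024, 0.015]
wrist_force: [-0.4, 1.3, -4.0]
width: 0.462
grasp_force: 45.0
mean [ 0.012 -0.058 -4.548  0.024  0.049 -0.012] std [0.521 0.494 0.485 0.034 0.024 0.032] w 43.6 17.05
t: 17.88
tcp_pos: [0.5189, -0.1465, 0.1493]
tcp_rot: [3.14, 0.028, -0.013]
wrist_force: [0.3, -0.4, -4.3]
width: 0.462
grasp_force: 45.0
mean [-0.158 -0.123 -4.575  0.022 -0.013 -0.024] std [0.449 0.45  0.332 0.023 0.025 0.034] w 43.7 18.8833
```

```bash

python3 -m jog '[[0,0,0,0,-1,0,40],[0,0,0,0,-2,0,40],[0,0,0,0,-3,0,40],[0,0,0,0,-4,0,40],[0,0,0,0,-4,0,40],[0,0,0,0,-3,0,40],[0,0,0,0,-2,0,40],[0,0,0,0,-1,0,40],[0,0,0,0,0,0,40],[0,0,0,0,0,0,40]]' && python3 q.py && python3 -m jog '[[0,0,0,0,-7,0,40],[0,0,0,0,-14,0,40],[0,0,0,0,-21,0,40],[0,0,0,0,-21,0,40],[0,0,0,0,-21,0,40],[0,0,0,0,-21,0,40],[0,0,0,0,-14,0,40],[0,0,0,0,-7,0,40],[0,0,0,0,0,0,40],[0,0,0,0,0,0,40]]' && python3 q.py
```

```text
t: 19.72
tcp_pos: [0.5164, -0.1466, 0.1496]
tcp_rot: [3.141, 0.026, 0.003]
wrist_force: [-0.9, 0.1, -4.6]
width: 0.466
grasp_force: 45.0
mean [-0.05  -0.022 -4.457  0.028 -0.008  0.006] std [0.387 0.492 0.536 0.028 0.026 0.021] w 43.8 20.7167
t: 21.55
tcp_pos: [0.5148, -0.1466, 0.1507]
tcp_rot: [3.14, 0.024, 0.015]
wrist_force: [-1.1, -0.6, -3.8]
width: 0.461
grasp_force: 45.0
mean [ 0.39  -0.06  -4.456  0.016  0.048  0.01 ] std [0.568 0.57  0.371 0.028 0.03  0.028] w 43.5 22.55
```

The torque reading shows the right unit rattles. Wrist torque switches between −0.01 and +0.05 N·m when it is rocked past 6°, and stays put when rocked only 4°. Next I present it.

```bash

python3 -m jog '[[0,0,-2,0,0,0,40],[0,0,-4.5,0,0,0,40],[0,0,-7,0,0,0,40],[0,0,-9.5,0,0,0,40],[0,0,-12,0,5,0,40],[0,0,-14,0,10,0,40],[0,0,-16,0,15,0,40],[0,0,-17,0,20,0,40],[0,0,-17,0,25,0,40],[0,0,-17,0,30,0,40]]' && python3 -m jog '[[0,0,0,0,0,0,40],[0.9,0,0.5,0,0,0,40],[2.6,0,1.5,0,0,0,40],[5.2,0,3,0,0,0,40],[7.8,0,4.5,0,0,0,40],[10.4,0,6,0,0,0,40],[12.1,0,7,0,0,0,40],[13.4,0,7.7,0,0,0,40],[13.9,0,8,0,0,0,40],[13.9,0,8,0,0,0,40]]' ; python3 - <<'E'
from h import *
s=r.get_state();M=R.from_rotvec(s['tcp_rot']).as_matrix();print(s['tcp_pos'],s['qpos'],M.round(3),np.degrees(np.arcsin(M[2,0])))
E
```

```text
t: 23.38
tcp_pos: [0.5167, -0.1466, 0.3206]
tcp_rot: [-3.029, -0.026, -0.821]
wrist_force: [-0.2, 0.6, -4.8]
width: 0.462
grasp_force: 45.0
t: 24.22
tcp_pos: [0.6784, -0.1433, 0.3181]
tcp_rot: [-3.031, -0.027, -0.807]
wrist_force: [-0.5, -0.3, -4.2]
width: 0.464
grasp_force: 45.0
[ 0.67840333 -0.14325102  0.31810326] [-0.3296401   0.27080388  1.36332697  0.20017239  1.02229458  1.16108823] [[ 0.867  0.018  0.497]
 [ 0.015 -1.     0.009]
 [ 0.497 -0.    -0.868]] 29.81991484290926
```

```bash

python3 -m jog '[[0,0,0,0,0,0,40],[0,0,0,0,0,0,40],[0,0,0,0,0,0,40],[0,0,0,0,0,0,40],[0,0,0,0,0,0,40],[0,0,0,0,0,0,40],[0,0,0,0,0,0,40],[0,0,0,0,0,0,40],[0,0,0,0,0,0,40],[0,0,0,0,0,0,40]]'; python3 - <<'E'
from h import *
cv2.imwrite('pics/s3.png',r.capture('side'))
E
```

```text
t: 25.05
tcp_pos: [0.6771, -0.1438, 0.3196]
tcp_rot: [-3.03, -0.026, -0.812]
wrist_force: [-0.4, -0.3, -4.8]
width: 0.464
grasp_force: 45.0
```

View pics/s3.png

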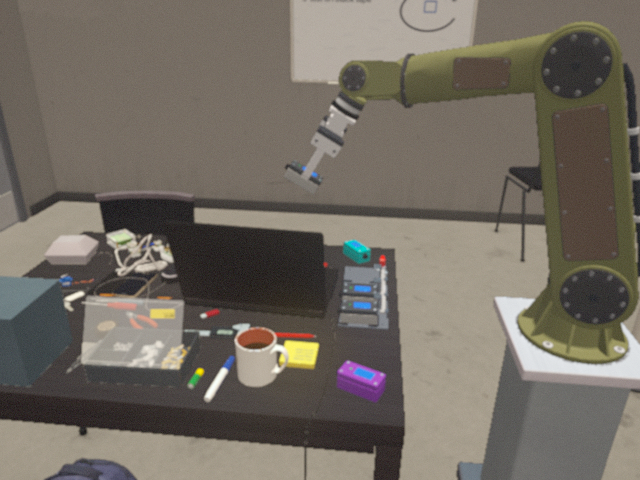

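The unit is held at (305,176), well above the screen and beyond the carrier with its far (gland) end up. The other two units are still in their nests and the mug has not moved.

```bash
python3 -c "from station import r; print(r.close_job())"
```

```text
the job is handed in; nothing more can be done
None
```

The rattling unit was the right one, the first I lifted, so the other two stayed in their nests; I handed the job in at about 25 s, holding it 0.32 m up beyond the carrier's far edge with its gland end tipped up 30°, the knob turned and bar slid to their stops, and the mug untouched.

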